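Hang the basket of cleaned filters on the drying stand

TASK

In the breathing-apparatus workshop, hang the green basket of cleaned filters by its handle on the two-pronged hook of the drying stand, both prongs under the handle bar, so that it hangs free and level. Leave the red basket standing where it is.

Things in the scene. Friction and masses are not known exactly. Their poses are not given: they have to be found in the camera images.
- green_handle (a point): Middle of the green basket's handle bar, the grip point, 125 mm above its underside; z up. Open green box 90 (x) x 150 (y) x 55 mm, 0.4 kg, two grey filters fixed inside. Rigid steel hoop in the y-z plane: level bar along y, 10 mm thick, legs at y +-70 mm; 70 mm from bar centre down to the rim, open right through along x. Grip block here: 14 (x) x 36 (y) x 14 mm. Same either way round.
- red_handle (a point): Middle of the handle bar of the red basket: same shape, size and axes as the green one (125 mm above its underside), but red, with three black and brass valves fixed inside. It stands on the bench and stays there.
- hook_seat (a point): Where the middle of the bar lies when hung: between the two prongs, 205 mm above the bench, 85 mm out from the post. x is level, towards the post; z up. Prongs: level steel rods along x, 8 mm thick, at y +-38 mm, tops 5 mm below this point, nothing between them. Post 20 mm thick, no higher than the prongs' cross bar (level with this point). Stand fixed, foot 160 x 180 x 12 mm.
- hook_tips (a point): Midway between the upturned red tips at the prongs' open ends, 46 mm from hook_seat along its -x and 9 mm above it; same axes. The tips' tops are 6 mm above this point: the bar must pass over them, coming along +x, and then be lowered onto the prongs.

How it is judged:
At the end, for the whole second after the job is handed in: The green basket hangs still from the stand: its handle bar lies on both prongs (within -6 to +10 mm of seat height), between the upturned tips and the post (within 45 mm of the seat along the prongs, 32 mm across), upright to 15 degrees; the red basket is within 25 mm of where it stood (z of green_handle in the frame of hook_seat between -0.006 and 0.01 m and x of green_handle in the frame of hook_seat between -0.048 and 0.045 m and y of green_handle in the frame of hook_seat between -0.032 and 0.032 m and angle between green_handle's own z axis and vertical below 0.26 rad and distance of red_handle from where it was at the start of the episode below 0.025 m); the robot touches nothing.
It fails at once if the red basket was moved or knocked over (distance of red_handle from where it was at the start of the episode above 0.03 m).
It also fails if it takes over 51 s, if anything falls off the work surface, if the arm or the gripper's body presses on something with over 40 N, if the wrist force passes 120 N, or if a joint passes its speed limit or range.

ROBOT

A 6-joint arm with a two-finger parallel gripper is mounted at the origin on the work surface. World frame = base frame: x ahead of the robot, y to its left, z up, the work surface at z = 0. Lengths are in m, angles in rad, forces in N, time in s.
With the tool pointing down it reaches from about 0.25 to 0.775 m from the base axis. Payload 4 kg.
Tool frame: the origin (TCP) lies at the very end of the fingers, on their centre line; the grasp point (between the pads) lies 19 mm behind it; z points along the fingers, y is the line along which they close (so a half turn about z gives the same grasp; the last joint's range is limited). The gripper opens to 94 mm and grips with 3 to 60 N. Pads are 16 mm wide; open, the fingers measure 119 mm over their backs; the gripper's body (75 mm by 177 mm) begins 78 mm behind the grasp point.
Start: joints at [-1.305, 0.087, 1.371, -0, 1.684, -0.103], TCP at [0.198, -0.513, 0.206] pointing down, gripper open.
Joint ranges: [-3.1, 3.1], [-0.76, 2.03], [0.27, 2.55], [-1.08, 4.22], [0.17, 2.65], [-2.57, 2.57]. Speed limits (rad/s): [2.79, 2.79, 3.14, 3.14, 3.14, 3.14].

INTERFACE

Orientations are given as [roll, pitch, yaw] about the fixed x, y, z axes, in that order (R = Rz(yaw) Ry(pitch) Rx(roll)).
In Python, from bench import robot, vision gives the robot as it stands.
- The arm moves only by the shell command python3 -m crank 'ROWS'. ROWS is JSON, a list of rows, each a list of 3 entries, a list of its own where there are three numbers: the closure, from 0 (fully open) to 1 (shut), then the shift along the tool's x, y, z in m, then the turn, a rotation vector about the tool's x, y, z in degrees. A call has 1 to 8 rows; each row shifts and turns the commanded pose from where the row before left it, along the tool's axes as they then stand; what a row does not reach is not made up. A row lasts 1/10 s, in which the tool goes at most 50 mm and 8.59 degrees, less where a joint would pass 70% of its speed; a pose out of reach is approached as far as the arm can. A call with a gripper value outside its range is refused whole. The fingers move at their own pace and stop on an object; the grip force is fixed at half the most. Time passes only in rows, so rows that do not move let the fingers close. It gives the time, the measured TCP pose, the force, the opening and the grip force at its end, in the units of the state.
- robot.get_obs(): the state, without advancing time (a new reading comes with each control period).
- vision.snapshot(name): name is "scene" or "top" or "wrist"; returns a dict with "color" (480x640x3 uint8, red, green, blue), "z_map" (480x640 float32, m along the optical axis (not along the pixel's ray), 0 where there is no reading), "fx", "fy", "cx", "cy" (pixels), "R" (3x3) and "t" (3): a world point X has camera coordinates R X + t. Camera axes: x right, y down, z forward; pixel columns grow to the right and rows downward; lengths in m; the calibration is good to about 2 mm. A picture is of the moment at which its call begins.
- robot.close_job(): hands the job in; it is judged then, once.
The state is a dict: "time": time; "joint_positions": joint angles; "qvel": joint speeds; "joint_torque": joint torques, N m; "tool_pos": TCP position; "ee_rot": TCP orientation; "wrist_force": force on the tool from outside, world axes, zero at the start; "wrist_torque": the same for the moment, N m; "width": finger opening in m; "finger_force": force on a finger pad.
Only numpy, scipy, OpenCV 4.12 (cv2) and the standard library are available. Lean on these libraries where they do the work, as an engineer would, in place of code of your own. Each camera call takes 0.05 s, during which the arm holds its last target. There are 200 camera calls.

## Working session

There is one attempt and no reset: what is moved stays moved. The work goes in short steps, Python scripts to look and compute and a shell command to move; the robot and the scene stay as the last step left them, time stands still between calls to the robot, and variables do not carry over. Pictures are saved under pics/ and viewed, at most 10 in all, crops included, and the job is handed in when it is done.

```bash
mkdir -p pics; ls; cat > h.py <<'E'
import numpy as np,cv2
from bench import robot,vision
def snap(n,f=None):
    s=vision.snapshot(n)
    np.savez('last_%s.npz'%n,**s)
    if f: cv2.imwrite('pics/'+f,s['color'][...,::-1])
    return s
def cloud(s):
    z=s['z_map'];v,u=np.mgrid[:480,:640]
    c=np.stack([(u-s['cx'])/s['fx']*z,(v-s['cy'])/s['fy']*z,z],-1)
    return (c-s['t'])@s['R']
E
python3 - <<'E'
from h import *
o=robot.get_obs();print(o['time'],o['tool_pos'],o['ee_rot'],o['width'])
a=snap('top');b=snap('scene')
for n,s in(('top',a),('scene',b)):print(n,(-s['R'].T@s['t']).round(3),s['R'][2].round(2))
cv2.imwrite('pics/a.png',cv2.resize(np.vstack([a['color'],b['color']])[...,::-1],(400*1,600)))
cv2.imwrite('pics/top.png',a['color'][...,::-1]);cv2.imwrite('pics/scene.png',b['color'][...,::-1])
E
```

```text
pics
0.0 [ 0.19811394 -0.51248179  0.20430768] [-3.13937549e+00 -2.20133393e-04  3.68811497e-01] 0.09415711742409504
top [0.416 0.014 1.019] [ 0.14  0.01 -0.99]
scene [0.993 0.619 1.066] [-0.41 -0.53 -0.75]
```

View pics/top.png

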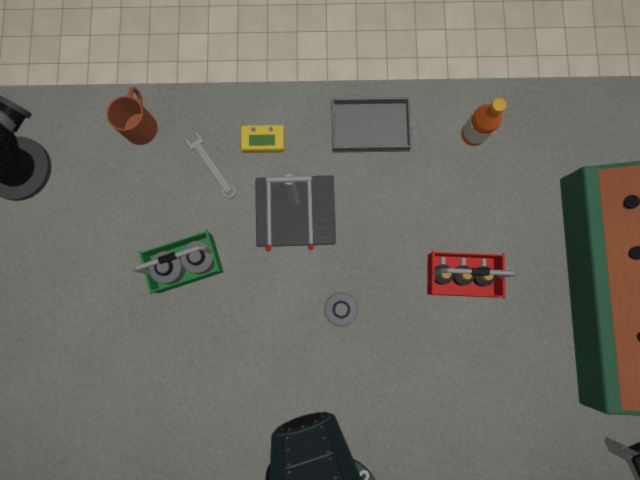

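View pics/scene.png

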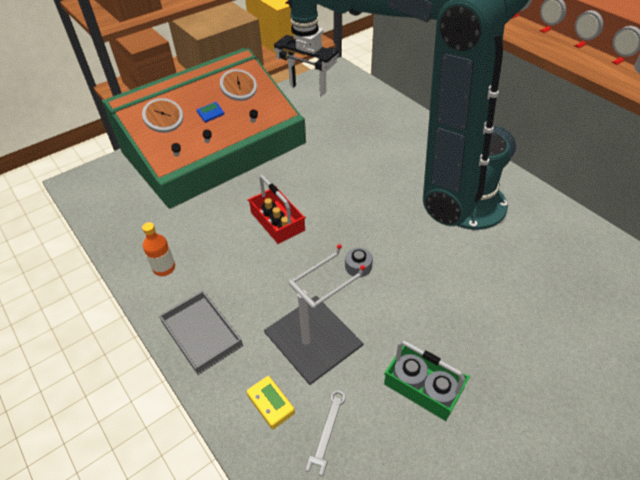

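The top picture shows the green grip block at about (167,258) with bar ends near (138,268) and (205,248). The red tips are at (268,247) and (311,246), the cross bar runs from (268,180) to (311,179), and the red grip is at (481,271).

```bash
python3 - <<'E'
from h import *
s=dict(np.load('last_top.npz'))
C=-s['R'].T@s['t']
def pt(u,v,z):
    d=s['R'].T@np.array([(u-s['cx'])/s['fx'],(v-s['cy'])/s['fy'],1]);return (C+d*(z-C[2])/d[2]).round(4)
for n,u,v,z in [('g',167,258,.132),('gl',138,268,.13),('gr',205,248,.13),('red',481,271,.132),('tl',268,247,.22),('tr',311,246,.22),('cl',268,180,.209),('cr',311,179,.209)]:print(n,pt(u,v,z))
P=cloud(s);c=s['color'].astype(int)
def pca(m,n):
    q=P[m];mm=np.median(q,0);w,V=np.linalg.eigh(np.cov((q-mm)[:,:2].T));print(n,len(q),q.mean(0).round(4),((q.max(0)+q.min(0))/2).round(4),np.degrees(np.arctan2(*V[::-1,1])).round(1))
U,W=np.meshgrid(range(640),range(480))
z=P[...,2]
pca((U>120)&(U<235)&(W>220)&(W<305)&(z>.11)&(z<.16),'gbar')
pca((U>160)&(U<175)&(W>250)&(W<267)&(z>.127)&(z<.16),'gblock')
pca((U>410)&(U<530)&(W>240)&(W<310)&(z>.11)&(z<.16),'rbar')
pca((U>258)&(U<277)&(W>165)&(W<255)&(z>.18)&(z<.25),'prL')
pca((U>303)&(U<320)&(W>165)&(W<255)&(z>.18)&(z<.25),'prR')
pca((U>260)&(U<320)&(W>172)&(W<186)&(z>.18)&(z<.25),'cross')
E
```

```text
g [0.5111 0.3211 0.132 ]
gl [0.4923 0.3785 0.13  ]
gr [0.5303 0.2471 0.13  ]
red [ 0.4779 -0.294   0.132 ]
tl [0.5191 0.1112 0.22  ]
tr [0.5199 0.0348 0.22  ]
cl [0.6447 0.113  0.209 ]
cr [0.6454 0.034  0.209 ]
gbar 427 [0.513  0.3188 0.1286] [0.5129 0.3213 0.1232] 107.7
gblock 105 [0.5129 0.3204 0.1315] [0.5126 0.3207 0.1314] 113.1
rbar 422 [ 0.4777 -0.2896  0.1281] [ 0.4778 -0.2931  0.1245] 86.8
prL 362 [0.5879 0.1119 0.2008] [0.5835 0.1097 0.2087] 179.2
prR 346 [0.5883 0.0375 0.2007] [0.5846 0.0394 0.2075] -178.3
cross 358 [0.6477 0.0755 0.1991] [0.6485 0.0772 0.1924] 90.2
```

```bash
python3 -m crank '[[0,[0,0,-0.013],[0,0,-8.5]],[0,[0,0,-0.013],[0,0,-8.5]],[0,[0,0,-0.013],[0,0,-8.5]],[0,[0,0,-0.013],[0,0,-8.5]],[0,[0,0,-0.013],[0,0,-8.5]],[0,[0,0,-0.013],[0,0,-8.5]],[0,[0,0,-0.013],[0,0,-8.5]],[0,[0,0,-0.013],[0,0,-8.5]]]'
python3 -m crank '[[0,[0,0,0],[0,0,-8.5]],[0,[0,0,0],[0,0,-8.5]],[0,[0,0,0],[0,0,0]]]'
cat >> h.py <<'E'
from scipy.spatial.transform import Rotation as Ro
def to(x,y,z,yaw,tilt=True):
    o=robot.get_obs();R=Ro.from_euler('xyz',o['ee_rot']);p=np.array(o['tool_pos'])
    print('t',o['time'],p.round(4),np.degrees(o['ee_rot']).round(2),'shift',R.inv().apply(np.array([x,y,z])-p).round(4),'turn',np.degrees((R.inv()*Ro.from_euler('xyz',[np.pi,0,np.radians(yaw)])).as_rotvec()).round(2),'F',np.round(o['wrist_force'],1),'w',o['width'])
E
python3 -c "
from h import *
to(.513,.32,.30,106.5)"
```

```text
time: 0.9
tool_pos: [0.1982, -0.5128, 0.3093]
ee_rot: [-3.141, -0.001, 1.562]
wrist_force: [-0.8, 0.4, -0.4]
width: 0.0942
finger_force: 0.0
time: 1.2
tool_pos: [0.1982, -0.5129, 0.309]
ee_rot: [3.142, -0.001, 1.852]
wrist_force: [-0.2, -0.2, -0.3]
width: 0.0941
finger_force: 0.0
t 1.2 [ 0.1982 -0.5129  0.309 ] [ 1.8000e+02 -5.0000e-02  1.0611e+02] shift [0.7128 0.5336 0.0096] turn [ 0.   -0.05 -0.39] F [-0.2 -0.2 -0.3] w 0.09405949346067138
```

```bash
python3 -m crank '[[0,[0.0356,0.0267,0],[0,0,0]],[0,[0.0356,0.0267,0],[0,0,0]],[0,[0.0356,0.0267,0],[0,0,0]],[0,[0.0356,0.0267,0],[0,0,0]],[0,[0.0356,0.0267,0],[0,0,0]],[0,[0.0356,0.0267,0],[0,0,0]],[0,[0.0356,0.0267,0],[0,0,0]],[0,[0.0356,0.0267,0],[0,0,0]]]' | head -2
python3 -m crank '[[0,[0.0356,0.0267,0],[0,0,0]],[0,[0.0356,0.0267,0],[0,0,0]],[0,[0.0356,0.0267,0],[0,0,0]],[0,[0.0356,0.0267,0],[0,0,0]],[0,[0.0356,0.0267,0],[0,0,0]],[0,[0.0356,0.0267,0],[0,0,0]],[0,[0.0356,0.0267,0],[0,0,0]],[0,[0.0356,0.0267,0],[0,0,0]]]' |head -2
python3 -m crank '[[0,[0.0356,0.0267,0],[0,0,0]],[0,[0.0356,0.0267,0],[0,0,0]],[0,[0.0356,0.0267,0],[0,0,0]],[0,[0.0356,0.0267,0],[0,0,0]],[0,[0,0,0.03],[0,0,0]],[0,[0,0,0.03],[0,0,0]],[0,[0,0,0],[0,0,0]]]'
python3 - <<'E'
from h import *
s=snap('wrist','w1.png')
to(.513,.32,.106,106.5)
P=cloud(s);z=P[...,2]
m=(z>.127)&(z<.137)&(abs(P[...,0]-.513)<.06)&(abs(P[...,1]-.32)<.1);q=P[m]
print(len(q),q.mean(0))
(c,wh,a)=cv2.minAreaRect((q[:,:2]*1000).astype(np.float32));print(c,wh,a)
E
```

```text
time: 2.0
tool_pos: [0.3244, -0.1783, 0.3092]
time: 2.8
tool_pos: [0.4505, 0.1548, 0.3091]
time: 3.5
tool_pos: [0.5111, 0.3186, 0.2426]
ee_rot: [-3.129, 0.002, 1.85]
wrist_force: [-0.5, 0.1, -1.6]
width: 0.0936
finger_force: 0.0
t 3.55 [0.5121 0.3188 0.2461] [-1.7960e+02  8.0000e-02  1.0602e+02] shift [0.0011 0.0022 0.14  ] turn [-0.4   0.08 -0.49] F [ 0.1  0.  -0.7] w 0.0938360284310352
1936 [0.51373219 0.32785824 0.13104199]
(514.86962890625, 323.60357666015625) (13.46335506439209, 133.8828887939453) 16.547853469848633
```

View pics/w1.png

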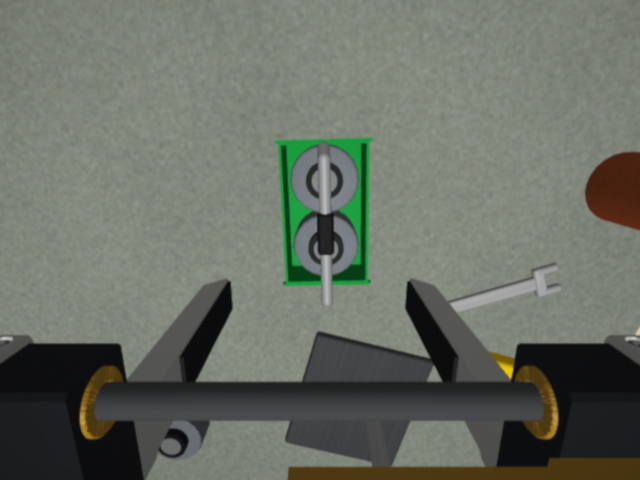

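The grip block is at (326,234), with the bar running (323,145)–(327,300). The fingers straddle it.

```bash
python3 - <<'E'
from h import *
s=dict(np.load('last_wrist.npz'));P=cloud(s);c=s['color']
m=(c.max(-1)<60)&(P[...,2]>.125)&(P[...,2]<.14);m[:205]=0;m[262:]=0;m[:,:312]=0;m[:,340:]=0
q=P[m];print(len(q),q.mean(0),cv2.minAreaRect((q[:,:2]*1000).astype(np.float32)))
x,y=cv2.minAreaRect((q[:,:2]*1000).astype(np.float32))[0]
to(x/1000,y/1000,.106,106.5)
E
```

```text
629 [0.51479523 0.32416098 0.13278968] ((514.8829345703125, 323.5589294433594), (13.46335506439209, 34.443599700927734), 16.547853469848633)
t 3.55 [0.5121 0.3188 0.2461] [-1.7960e+02  8.0000e-02  1.0602e+02] shift [0.004  0.0049 0.14  ] turn [-0.4   0.08 -0.49] F [ 0.1  0.  -0.7] w 0.0938360284310352
```

```bash
python3 -m crank '[[0,[0.003,0.004,0.02],[-0.4,0,-0.5]],[0,[0,0,0.03],[0,0,0]],[0,[0,0,0.03],[0,0,0]],[0,[0,0,0.03],[0,0,0]],[0,[0,0,0.02],[0,0,0]],[0,[0,0,0.01],[0,0,0]],[0,[0,0,0],[0,0,0]]]'
python3 -c "
from h import *
to(.514,.322,.106,106.5)"
```

```text
time: 4.25
tool_pos: [0.5174, 0.3233, 0.1097]
ee_rot: [3.135, 0.0, 1.86]
wrist_force: [-0.3, -0.5, -0.1]
width: 0.094
finger_force: 0.0
t 4.25 [0.5174 0.3233 0.1097] [1.7962e+02 1.0000e-02 1.0655e+02] shift [-0.0002 -0.0036  0.0037] turn [0.38 0.01 0.05] F [-0.3 -0.5 -0.1] w 0.09399055153044833
```

```bash
python3 -m crank '[[0,[0,-0.002,0.002],[0,0,0]],[0.5,[0,0,0],[0,0,0]],[1,[0,0,0],[0,0,0]],[1,[0,0,0],[0,0,0]],[1,[0,0,0],[0,0,0]],[1,[0,0,0],[0,0,0]],[1,[0,0,0],[0,0,0]],[1,[0,0,0],[0,0,0]]]'
python3 -m crank '[[1,[0,0,0],[0,0,0]],[1,[0,0,0],[0,0,0]],[1,[0,0,0],[0,0,0]],[1,[0,0,-0.01],[0,0,0]],[1,[0,0,-0.02],[0,0,0]],[1,[0,0,0],[0,0,0]]]'
python3 -c "
from h import *
to(.40,.073,.26,90)"
```

```text
time: 5.05
tool_pos: [0.5153, 0.323, 0.1074]
ee_rot: [3.135, 0.0, 1.861]
wrist_force: [0.5, 0.3, -0.3]
width: 0.0414
finger_force: 0.0
time: 5.65
tool_pos: [0.5166, 0.3237, 0.1404]
ee_rot: [3.129, -0.001, 1.861]
wrist_force: [0.5, 0.7, -3.5]
width: 0.0138
finger_force: 30.0
t 5.65 [0.5166 0.3237 0.1404] [ 1.7930e+02 -5.0000e-02  1.0663e+02] shift [-0.2067 -0.182  -0.122 ] turn [ 0.69 -0.15 16.63] F [ 0.5  0.7 -3.5] w 0.013779402891691647
```

```bash
python3 -m crank '[[1,[0,0,-0.015],[0,0,0]],[1,[0,0,-0.025],[0,0,0]],[1,[0,0,-0.025],[0,0,0]],[1,[-0.010,-0.007,-0.02],[0,0,0]],[1,[-0.0179,-0.0129,0],[0,0,0]],[1,[-0.0179,-0.0129,0],[0,0,0]],[1,[-0.0179,-0.0129,0],[0,0,0]],[1,[-0.0179,-0.0129,0],[0,0,0]]]'|head -2
python3 -m crank '[[1,[-0.0179,-0.0129,0],[0,0,0]],[1,[-0.0179,-0.0129,0],[0,0,0]],[1,[-0.0179,-0.0129,0],[0,0,0]],[1,[-0.0179,-0.0129,0],[0,0,0]],[1,[-0.0179,-0.0129,0],[0,0,0]],[1,[-0.0179,-0.0129,0],[0,0,0]],[1,[-0.0179,-0.0129,0],[0,0,0]],[1,[-0.008,-0.006,0],[0,0,0]]]'|head -2
python3 -m crank '[[1,[0,0,0],[0.7,0,3]],[1,[0,0,0],[0,0,4]],[1,[0,0,0],[0,0,4]],[1,[0,0,0],[0,0,4]],[1,[0,0,0],[0,0,1.5]],[1,[0,0,0],[0,0,0]],[1,[0,0,0],[0,0,0]]]'
python3 - <<'E'
from h import *
s=snap('top','t2.png');b=snap('scene','s2.png')
to(.43,.073,.225,90)
cv2.imwrite('pics/c2.png',np.vstack([cv2.resize(s['color'][150:300,200:400],(800,600))[...,::-1][:300],cv2.resize(b['color'][180:400,200:500],(800,587))[100:400,:,::-1]]))
P=cloud(s);c=s['color'].astype(int);U,W=np.meshgrid(range(640),range(480));z=P[...,2]
red=(c[...,0]>120)&(c[...,1]<60)&(U>255)&(U<325)&(W>235)&(W<258);print([P[red&(U<290)].mean(0).round(4),P[red&(U>290)].mean(0).round(4)])
E
```

```text
time: 6.45
tool_pos: [0.481, 0.2269, 0.2218]
time: 7.25
tool_pos: [0.4268, 0.0712, 0.2214]
time: 7.95
tool_pos: [0.4276, 0.0727, 0.2214]
ee_rot: [-3.136, 0.001, 1.574]
wrist_force: [0.3, 0.2, -3.3]
width: 0.014
finger_force: 30.0
t 8.05 [0.4276 0.0726 0.2214] [-1.797e+02  7.000e-02  9.017e+01] shift [ 0.0004  0.0023 -0.0037] turn [-0.3   0.07  0.17] F [-0.4 -0.2 -2.6] w 0.013592744617048342
[array([nan, nan, nan]), array([0.5211, 0.0362, 0.2189])]<stdin>:6: RuntimeWarning: Mean of empty slice.
  ret = um.true_divide(
```

View pics/c2.png

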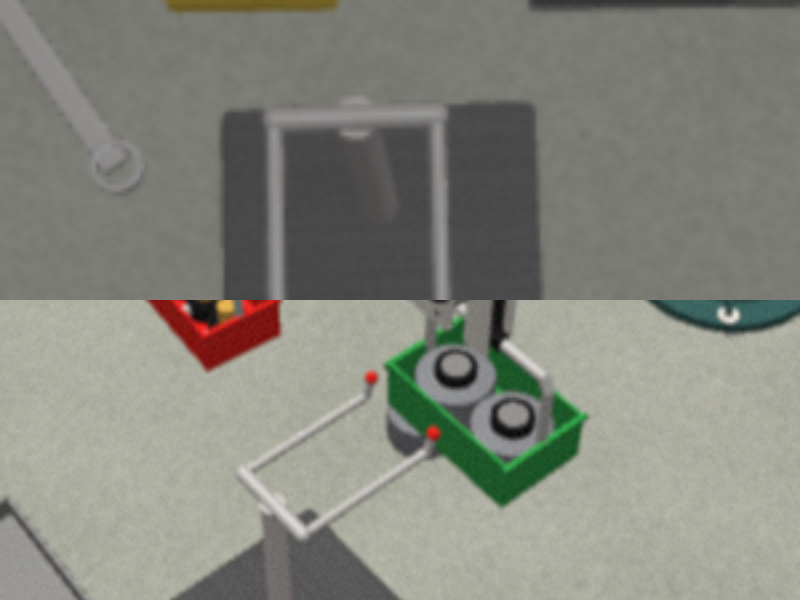

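The basket hangs level and square in front of the hook. In the scene crop the red tips are at (371,378) and (433,433) and the basket is centred on them. The bar is about 14 mm above the tip tops, so I'll move in.

```bash
python3 -m crank '[[1,[0,0.01,-0.001],[0,0,0]],[1,[0,0.02,0],[0,0,0]],[1,[0,0.02,0],[0,0,0]],[1,[0,0.02,0],[0,0,0]],[1,[0,0.02,0],[0,0,0]],[1,[0,0.02,0],[0,0,0]],[1,[0,0.02,0],[0,0,0]],[1,[0,0.01,0],[0,0,0]]]'
python3 - <<'E'
from h import *
b=snap('scene')
to(.566,.073,.187,90)
cv2.imwrite('pics/c3.png',cv2.resize(b['color'][180:400,220:480,::-1],(780,600)))
E
```

```text
time: 8.85
tool_pos: [0.5695, 0.0726, 0.2208]
ee_rot: [-3.136, 0.001, 1.573]
wrist_force: [-0.6, 0.1, -3.2]
width: 0.0138
finger_force: 30.0
t 8.9 [0.5702 0.0726 0.2205] [-1.7973e+02  8.0000e-02  9.0120e+01] shift [ 0.0004 -0.004   0.0335] turn [-0.27  0.08  0.12] F [ 1.7 -0.9 -3. ] w 0.013975934009375076
```

View pics/c3.png

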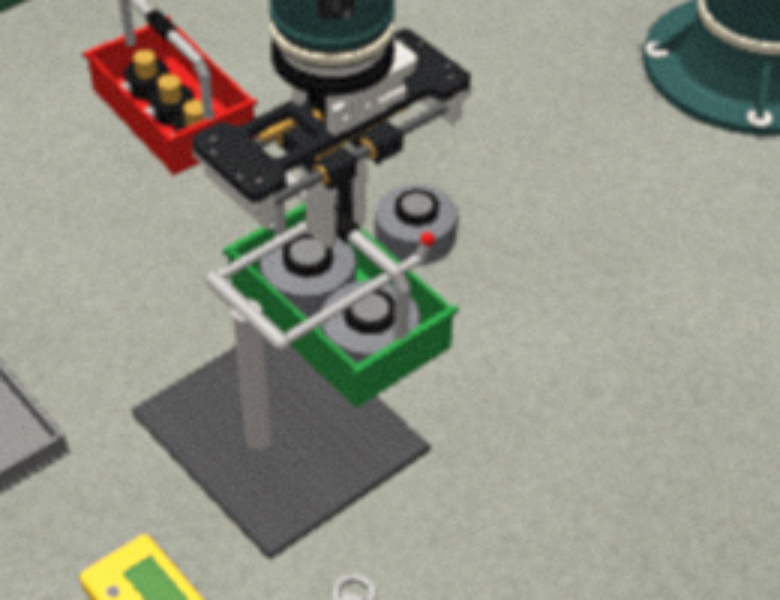

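The bar is now over the prongs, past the tip at (428,239), with the leg at (402,300) outside the prong. I'll lower it.

```bash
python3 -m crank '[[1,[0,-0.004,0.01],[0,0,0]],[1,[0,0,0.01],[0,0,0]],[1,[0,0,0.007],[0,0,0]],[1,[0,0,0.003],[0,0,0]],[1,[0,0,0],[0,0,0]],[1,[0,0,0],[0,0,0]]]'
```

```text
time: 9.5
tool_pos: [0.5634, 0.0728, 0.192]
ee_rot: [-3.137, 0.001, 1.573]
wrist_force: [-0.7, -0.3, -3.2]
width: 0.0141
finger_force: 30.0
```

```bash
python3 -m crank '[[1,[0,0,0.002],[0,0,0]],[1,[0,0,0],[0,0,0]],[1,[0,0,0],[0,0,0]]]'; python3 -m crank '[[1,[0,0,0.002],[0,0,0]],[1,[0,0,0],[0,0,0]],[1,[0,0,0],[0,0,0]]]'
```

```text
time: 9.8
tool_pos: [0.5636, 0.0727, 0.1899]
ee_rot: [-3.137, 0.001, 1.573]
wrist_force: [-0.3, 0.6, -2.5]
width: 0.0136
finger_force: 30.0
time: 10.1
tool_pos: [0.5638, 0.0727, 0.1889]
ee_rot: [-3.138, 0.001, 1.573]
wrist_force: [-1.3, -0.5, 3.0]
width: 0.0139
finger_force: 30.0
```

The force has turned to +3 N, so the bar is resting on the prongs. Releasing.

```bash
python3 -m crank '[[0.85,[0,0,0],[0,0,0]],[0.7,[0,0,0],[0,0,0]],[0.5,[0,0,0],[0,0,0]],[0.4,[0,0,0],[0,0,0]],[0.4,[0,0,0],[0,0,0]],[0.4,[0,0,0],[0,0,0]]]'
python3 - <<'E'
from h import *
b=snap('scene')
to(.566,.073,.187,90)
cv2.imwrite('pics/c4.png',cv2.resize(b['color'][180:400,220:480,::-1],(780,600)))
E
```

```text
time: 10.7
tool_pos: [0.5634, 0.0728, 0.1873]
ee_rot: [-3.136, 0.001, 1.573]
wrist_force: [-1.1, -0.4, 0.1]
width: 0.0504
finger_force: 0.0
t 10.75 [0.5635 0.0727 0.1875] [-1.7969e+02  7.0000e-02  9.0130e+01] shift [0.0003 0.0025 0.0004] turn [-0.31  0.08  0.13] F [-0.3 -0.1 -0.3] w 0.054005079449508706
```

View pics/c4.png

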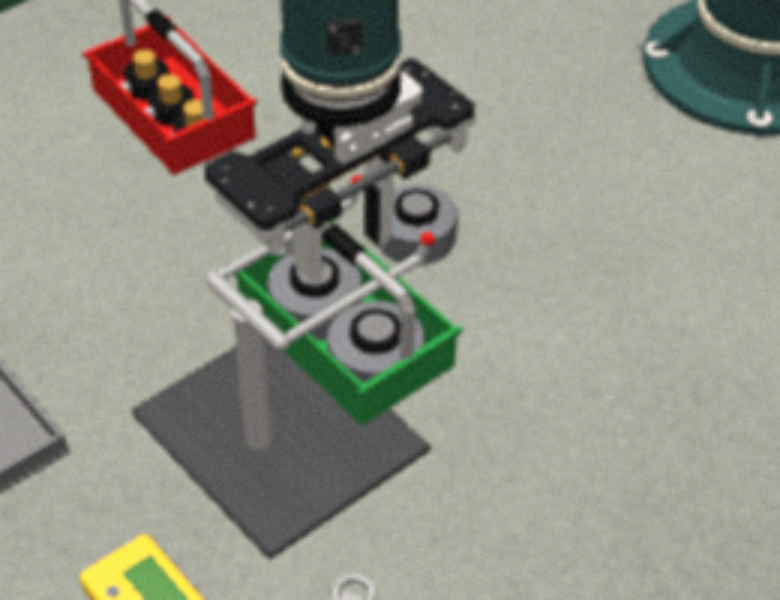

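The bar rests on the prongs, with its block at (345,242) free between the open fingers. The basket is level, so I'll retreat upward and check.

```bash
python3 -m crank '[[0.4,[0,0,-0.01],[0,0,0]],[0.4,[0,0,-0.015],[0,0,0]],[0.4,[0,0,-0.02],[0,0,0]],[0.4,[0,0,-0.03],[0,0,0]],[0.4,[0,0,-0.03],[0,0,0]],[0.4,[0,-0.04,-0.02],[0,0,0]],[0.4,[0,-0.04,0],[0,0,0]],[0.4,[0,-0.04,0],[0,0,0]]]'
python3 -m crank '[[0.4,[0,-0.04,0],[0,0,0]],[0.4,[0,-0.04,0],[0,0,0]],[0.4,[0,0,0],[0,0,0]],[0.4,[0,0,0],[0,0,0]],[0.4,[0,0,0],[0,0,0]],[0.4,[0,0,0],[0,0,0]],[0.4,[0,0,0],[0,0,0]],[0.4,[0,0,0],[0,0,0]]]'
python3 - <<'E'
from h import *
b=snap('scene');P=cloud(b);c=b['color']
cv2.imwrite('pics/c5.png',cv2.resize(b['color'][180:400,220:480,::-1],(780,600)))
m=(c.max(-1)<60)&(abs(P[...,0]-.566)<.03)&(abs(P[...,1]-.075)<.04)&(P[...,2]>.19)&(P[...,2]<.24);print(m.sum(),P[m].mean(0),P[m].max(0))
m=(c[...,1]>c[...,0]+50)&(abs(P[...,0]-.566)<.08)&(abs(P[...,1]-.075)<.12)&(P[...,2]>.05);print(P[m].min(0),P[m].max(0))
E
```

```text
time: 11.55
tool_pos: [0.4436, 0.0726, 0.316]
ee_rot: [-3.141, 0.001, 1.573]
wrist_force: [-0.6, -0.0, 1.2]
width: 0.0563
finger_force: 0.0
time: 12.35
tool_pos: [0.3647, 0.0724, 0.3132]
ee_rot: [-3.135, 0.001, 1.573]
wrist_force: [0.6, 0.8, -0.5]
width: 0.0566
finger_force: 0.0
88 [0.56764385 0.07701267 0.20941014] [0.57310134 0.09405657 0.21423083]
[0.51849267 0.00202852 0.07800394] [0.61266329 0.15566488 0.22114597]
```

View pics/c5.png

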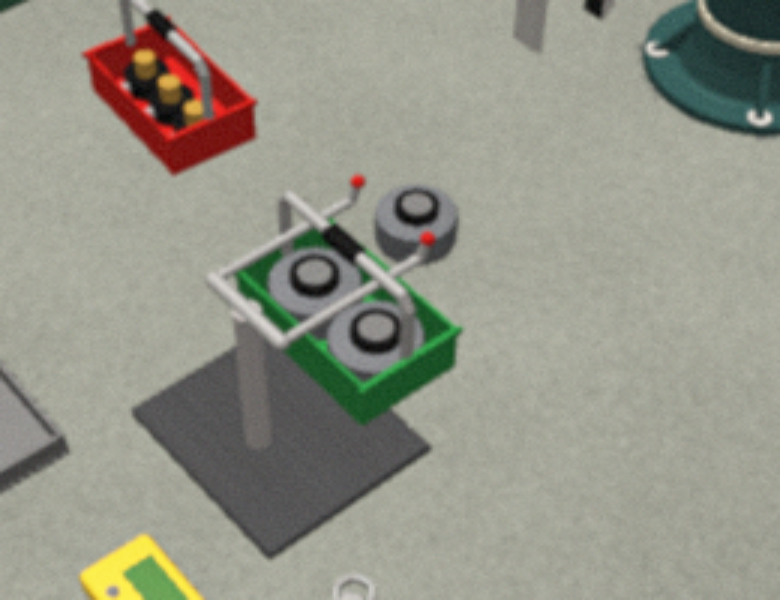

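The basket hangs level on both prongs: the block is at (343,242) and the tips are at (358,182) and (428,239). The arm is clear of it and the red basket has not moved.

```bash
python3 -c "
from bench import robot
print(robot.close_job())"
```

```text
the job is handed in; nothing more can be done
None
```

The green basket hangs level and free on both prongs of the drying stand, the red basket stands where it was, the arm is clear, and the job was handed in at about 12.4 s of the 51 s allowed (the hand-in did not report a verdict).

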